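# Set a brass ferrule on the burnishing mandrel

### The job

Stand the brass ferrule in the white cradle of the green burnishing stand, in line with the stand's eye. Then take the wooden-handled steel mandrel from its sloping blue rack, thread its tip through the ferrule and on through the eye until the tip sticks well out (about 2 cm) on the far side, and lay the shaft down in the steel V saddle so that it sits level. Let go of everything, and leave the other two ferrules and the things lying about on the bench where they are.

Things in the scene. Friction and masses are not known exactly. Their poses are not given: they have to be found in the camera images.
- stand: Fixed green stand, base plate 150 x 64 x 10 mm. Origin under the cradle at bench level; x points along the stand's level axis from saddle through cradle to eye, z up. On this axis: V saddle (x=-53 mm), cradle (x=0), eye (x=+50 mm). The axis line is 100 mm above the bench.
- eye (a point): Centre of the eye: a 16 mm round hole along the stand's x through a steel plate 36 x 36 mm, 10 mm thick, on a post 32 mm wide; hole centre 100 mm above the bench. A shaft lying in the eye rests 3 mm below the centre.
- cradle (a point): Where the centre of the seated ferrule belongs, 98.5 mm above the bench: a white V between two green lips, 34 mm wide, that lean outward as a lead-in, 17 mm apart at the ferrule's foot and 25 mm apart at their tops 89 mm above the bench. The ferrule's axis lies along the stand's x. V tops 91.5 mm above the bench.
- saddle (a point): Centre line of the shaft when it lies in the open-topped steel V saddle, 97 mm above the bench; the saddle is 12 mm long along the stand's x, 23 mm wide at its mouth, tops 101 mm above the bench.
- rack: Fixed blue sloping rack for the mandrel, base 170 x 60 x 8 mm. Origin at bench level below the mandrel's tip; x points level towards the tip end. V notches hold the shaft 25 and 118 mm from the tip; a stop plate at the tip stands 6 mm above the shaft's axis. The shaft rises 35 degrees from level towards the handle, which overhangs freely. Tip 22 mm above the bench.
- mandrel: Loose rod, 120 g: a 10 mm thick, 150 mm long steel shaft with a round end, and a dark wooden handle 18 mm thick, 100 mm long. Origin on the axis at the shoulder where handle meets shaft; x points to the tip (tip x=+150 mm, handle x=0 to -100 mm, centre of mass about x=+55 mm). Lift it square to its axis out of the notches.
- mandrel_tip (a point): End of the mandrel's shaft.
- ferrule_rack: Fixed wooden rack, base 46 x 150 x 12 mm, origin at bench level in its middle. Three ferrules stand on edge in notches at y=-45, 0 and +45 mm, their axes along x, centres 35 mm above the bench, between two wooden strips whose tops are 27 mm above the bench. Which ferrule is in which notch changes.
- ferrule: The brass ferrule: loose ring, outside 30 mm, hole 20 mm, 14 mm wide, 45 g, standing on edge. Origin at its centre, x along its axis.
- ferrule_white: White plastic ferrule of the same size, in the same rack; leave alone. Origin at its centre.
- ferrule_black: Black plastic ferrule of the same size, in the same rack; leave alone. Origin at its centre.
- screwdriver: [loose bystander] black-handled screwdriver lying along its x, 190 mm long, 30 mm high at most; origin in its middle at bench level.
- pliers: [loose bystander] red-handled pliers lying flat, 150 x 70 x 14 mm; origin near the joint at bench level, x towards the jaws.
- mouthpiece: [loose bystander] brass trumpet mouthpiece standing cup down, 27 mm across, 88 mm tall; origin at its foot.
- oil: [loose bystander] blue valve-oil bottle, 36 mm across, 100 mm tall; origin at its foot.
- jar: [loose bystander] amber glass jar, 50 mm across, 50 mm tall; origin at its foot.
- valve_cap: [loose bystander] steel valve cap, 22 mm across, 12 mm tall; origin at its foot.

How it is judged:
By the outcome, as a careful person would: the job done as asked, in the order asked, and still so for the second after the job is handed in, with the robot touching nothing.
It also fails if it takes over 64 s, if anything falls off the work surface, if the arm or the gripper's body presses on something with over 40 N, if the wrist force passes 120 N, or if a joint passes its speed limit or range.

### The arm

A 6-joint arm with a two-finger parallel gripper is mounted at the origin on the work surface. World frame = base frame: x ahead of the robot, y to its left, z up, the work surface at z = 0. Lengths are in m, angles in rad, forces in N, time in s.
With the tool pointing down it reaches from about 0.375 to 0.9 m from the base axis. Payload 3.1 kg.
Tool frame: the origin (TCP) lies at the very end of the fingers, on their centre line; the grasp point (between the pads) lies 19 mm behind it; z points along the fingers, y is the line along which they close (so a half turn about z gives the same grasp; the last joint's range is limited). The gripper opens to 85 mm and grips with 20 to 120 N. Pads are 22 mm wide; open, the fingers measure 114 mm over their backs; the gripper's body (76 mm by 85 mm) begins 54 mm behind the grasp point. The pads swing forward as they close: fully open they stand 13 mm farther back than shut.
Start: joints at [1.109, 0.527, 1.433, -0, 1.181, -0.178], TCP at [0.175, 0.6, 0.231] pointing down, gripper open.
Joint ranges: [-3.08, 3.08], [-0.75, 2.2], [0.22, 2.44], [-1.43, 4.57], [0, 2.65], [-2.85, 2.85]. Speed limits (rad/s): [2.79, 2.79, 3.14, 3.14, 3.14, 3.14].

### API

Orientations are given as a unit quaternion [x, y, z, w].
In Python, from station import manip, vision gives the robot as it stands.
- The arm moves only by the tool drive_tool, never from a script. Its argument "deltas" is a list that holds one entry, the list of rows, each a list of 4 numbers: the shift along the tool's x, y, z in mm, then the turn about the tool's z in rad. A call has 1 to 5 rows; each row is the pose to reach, as a shift and turn from the pose commanded when the call began, along the tool's axes at that moment; what a row does not reach only later rows make up. A row lasts 1/12 s, in which the tool goes at most 41.7 mm and 7.16 degrees, less where a joint would pass 70% of its speed; a pose out of reach is approached as far as the arm can. A call with a gripper value outside its range is refused whole. "jaw" is the finger opening in mm, from 0 to 85.4, set as the call begins (left out, the last holds). The fingers move at their own pace and stop on an object; "force" is the grip in N (left out, the last holds). Time passes only in rows, so rows that repeat a pose let the fingers close. It gives the time, the measured TCP pose, the force, the opening and the grip force at its end, in the units of the state.
- manip.sense(): the state, without advancing time (a new reading comes with each control period).
- vision.snapshot(name): name is "side" or "top"; returns the picture (420x560x3 uint8, red, green, blue); there is no depth.
- vision.camera_model(name): a dict with "camera_matrix" (3x3 intrinsics, pixels), "rvec" (rotation vector, rad) and "tvec" (3), from world to camera coordinates, as OpenCV has them. Camera axes: x right, y down, z forward; pixel columns grow to the right and rows downward; lengths in m; the calibration is good to about 2 mm. A picture is of the moment at which its call begins. camera_model takes no time and is no camera call.
- manip.sign_off(): hands the job in; it is judged then, once.
The state is a dict: "t": time; "q": joint angles; "qd": joint speeds; "tau": joint torques, N m; "tcp_pos": TCP position; "tool_rot": TCP orientation; "force": force on the tool from outside, world axes, zero at the start; "ft_torque": the same for the moment, N m; "finger_gap": opening from 0.0 (shut) to 1.0 (fully open); "gripper_force": force on a finger pad.
Only numpy, scipy, OpenCV 4.12 (cv2) and the standard library are available. Lean on these libraries where they do the work, as an engineer would, in place of code of your own. Each camera call takes 0.05 s, during which the arm holds its last target. There are 200 camera calls.

## Working session

There is one attempt and no reset: what is moved stays moved. The work goes in short steps, Python scripts to look and compute and a tool call to move; the robot and the scene stay as the last step left them, time stands still between calls to the robot, and variables do not carry over. Pictures are saved under pics/ and viewed, at most 10 in all, crops included, and the job is handed in when it is done.

Besides the shell and the picture viewer there is one more tool, called after ">>>" as name(argument=value, ...) on one line, values as JSON. drive_tool: Moves the arm, as the interface text tells. Its arguments: {"type":"object","properties":{"deltas":{"type":"array"},"jaw":{"type":"number"},"force":{"type":"number"}},"required":["deltas"]}

```bash
ls; mkdir -p pics; python3 - <<'E'
from station import manip, vision
import cv2
for n in("top","side"):
    im=vision.snapshot(n); cv2.imwrite(f"pics/{n}0.png",cv2.resize(im[:,:,::-1],(784,588),interpolation=cv2.INTER_CUBIC)); cv2.imwrite(f"raw_{n}.png",im[:,:,::-1])
    print(vision.camera_model(n))
print(manip.sense())
E
```

```text
pics
{'camera_matrix': array([[419.11147033,   0.        , 279.29918295],
       [  0.        , 419.11147033, 212.81159392],
       [  0.        ,   0.        ,   1.        ]]), 'rvec': array([ 2.19085358, -2.15961415,  0.03907931]), 'tvec': array([0.03421091, 0.52793383, 1.18878156])}
{'camera_matrix': array([[445.37461992,   0.        , 282.4401135 ],
       [  0.        , 445.37461992, 205.15621058],
       [  0.        ,   0.        ,   1.        ]]), 'rvec': array([ 2.15144504, -0.64895747,  0.31921549]), 'tvec': array([-0.4169867 ,  0.26088443,  0.72904351])}
{'t': 0.1, 'q': array([ 1.10852929e+00,  5.28369829e-01,  1.43382146e+00,  3.08296321e-05,
        1.18138123e+00, -1.78489757e-01]), 'qd': array([ 0.00045849, -0.0010144 , -0.00330167,  0.00193039, -0.00048003,
       -0.00108854]), 'tau': array([-1.81266869e-04, -4.43306458e+01, -1.78586268e+01, -2.55656805e-04,
        3.95504685e-03,  1.57379952e-05]), 'tcp_pos': array([0.17464759, 0.59941408, 0.2304185 ]), 'tool_rot': array([ 1.41418762e-01,  9.89949369e-01, -9.35071981e-04, -3.25284838e-04]), 'force': array([ 0.00497469,  0.54175906, -0.22150343]), 'ft_torque': array([ 0.01688015, -0.00045687,  0.01284109]), 'gripper_force': 0.0, 'finger_gap': 0.9949199014241985}
```

View pics/top0.png

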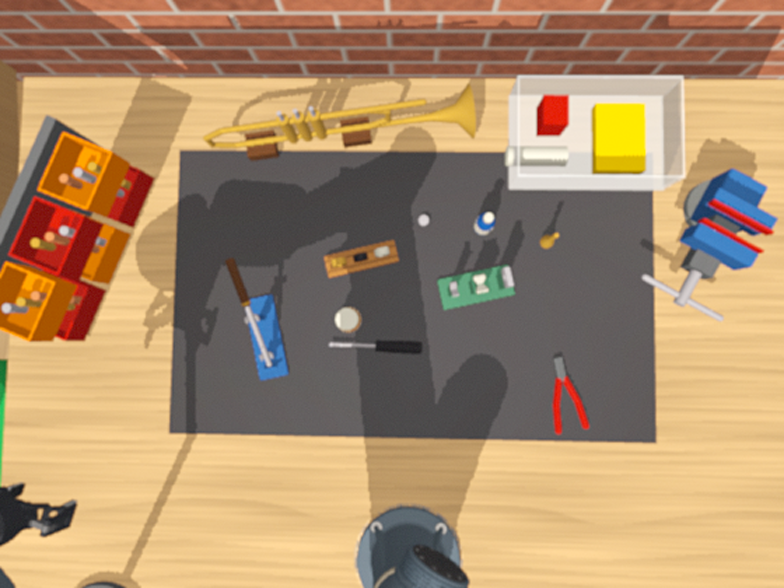

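View pics/side0.png

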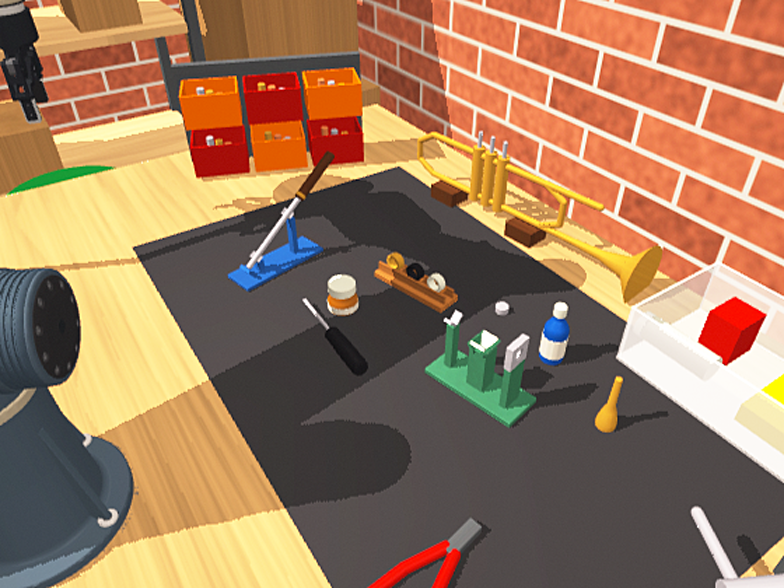

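The top view shows the mandrel rack at about (262,335) with the tip pointing down. The ferrule rack is at (362,258), with the brass ferrule at its left end. The stand is at (476,287), saddle on the left and eye on the right. The side view agrees: brass ferrule at (395,262), eye plate at (516,352). I'll zoom in to pick corners.

```bash
cat > h.py <<'E'
import numpy as np, cv2
from station import manip, vision
def cam(n):
    m=vision.camera_model(n); R=cv2.Rodrigues(np.array(m["rvec"]))[0]; return m["camera_matrix"],R,np.array(m["tvec"])
def ray(n,uv):
    K,R,t=cam(n); d=R.T@np.linalg.solve(K,[uv[0],uv[1],1.]); return -R.T@t,d/np.linalg.norm(d)
def plane(n,uv,z):
    o,d=ray(n,uv); return o+d*(z-o[2])/d[2]
def tri(uvt,uvs):
    (a,d),(b,e)=ray("top",uvt),ray("side",uvs)
    s=np.linalg.lstsq(np.c_[d,-e],b-a,rcond=None)[0]; p,q=a+s[0]*d,b+s[1]*e
    return (p+q)/2,np.linalg.norm(p-q)
def proj(n,p):
    m=vision.camera_model(n); return cv2.projectPoints(np.array([p],float),np.array(m["rvec"]),np.array(m["tvec"]),m["camera_matrix"],None)[0][0,0]
def grid(canvas,im,x0,y0,w,h,s,X,Y):
    c=cv2.resize(im[y0:y0+h,x0:x0+w],None,fx=s,fy=s,interpolation=cv2.INTER_CUBIC)
    for u in range((x0+9)//10*10,x0+w,10):
        cv2.line(c,(int((u-x0+.5)*s),0),(int((u-x0+.5)*s),4),(0,255,255),1); cv2.putText(c,str(u),(int((u-x0+.5)*s)-8,13),0,.3,(0,255,255),1)
    for v in range((y0+9)//10*10,y0+h,10):
        cv2.line(c,(0,int((v-y0+.5)*s)),(4,int((v-y0+.5)*s)),(0,255,255),1); cv2.putText(c,str(v),(6,int((v-y0+.5)*s)+3),0,.3,(0,255,255),1)
    canvas[Y:Y+h*s,X:X+w*s]=c
E
python3 - <<'E'
from h import *
t=cv2.imread("raw_top.png"); s=cv2.imread("raw_side.png")
A=np.zeros((600,800,3),np.uint8)
grid(A,t,305,180,80,50,5,0,0); grid(A,t,225,165,67,40,5,0,255); grid(A,s,302,215,80,95,5,400,0)
cv2.imwrite("pics/A.png",A)
B=np.zeros((600,800,3),np.uint8)
grid(B,t,155,180,60,95,4,0,0); grid(B,s,155,100,90,110,4,290,0); grid(B,s,262,175,70,52,4,0,385)
cv2.imwrite("pics/B.png",B)
E
```

```text
(no output)
```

View pics/A.png

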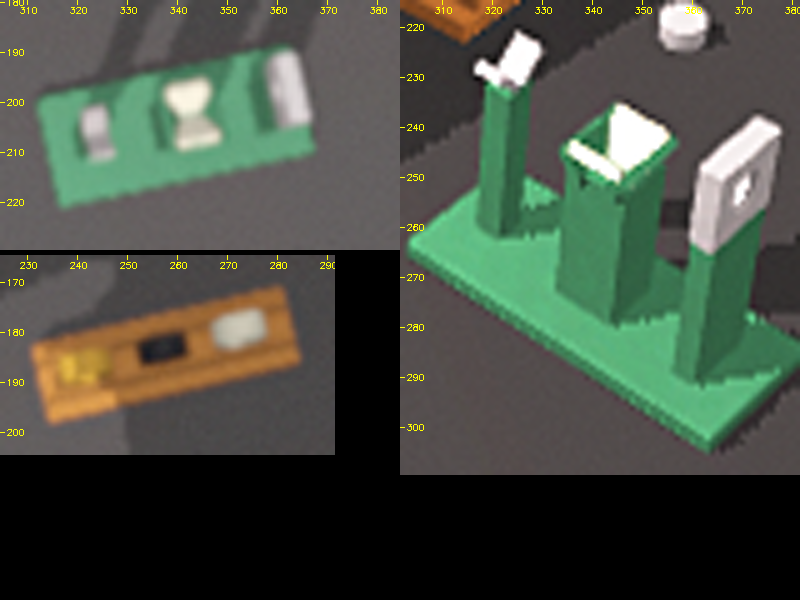

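View pics/B.png

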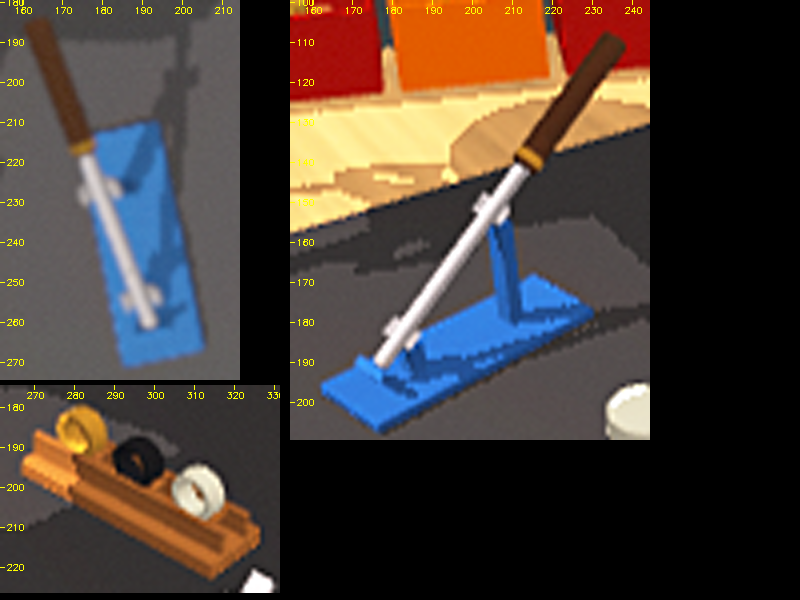

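```bash
python3 - <<'E'
from h import *
np.set_printoptions(precision=4,suppress=True)
P=lambda l,n,uv,z:print(l,n,plane(n,uv,z)[:2])
P("st LT","top",(312.1,199.7),.01);P("st LB","top",(317.1,221.1),.01);P("st RB","top",(367.7,209.9),.01)
P("st LB","side",(302.9,262.9),.01);P("st RB","side",(363.5,302.5),.01)
P("eye+55","side",(369.9,252.5),.1);P("eyetop","top",(363.5,197.1),.118);P("cradle","top",(342.7,202.5),.0915);P("saddle","top",(323.9,205.9),.1)
c=[plane("top",u,.012) for u in((230.5,182.9),(280.9,170.9),(284.5,185.9),(234.5,198.1))]
print("frack",np.mean(c,0)[:2],[x[:2] for x in c])
P("brass","side",(282,185.4),.035);P("white","side",(311,201),.035);P("brass","top",(241.5,186.9),.042);P("white","top",(272.5,179.1),.042)
for l,a,b,z in(("tip",(191.75,260.75),(177.25,190.25),.022),("shoulder",(174.75,216.5),(212.25,141.25),.108),("end",(164,184.5),(235,110),.165)):
    print(l,tri(a,b));P(l,"top",a,z);P(l,"side",b,z)
E
```

```text
st LT top [ 0.5672 -0.0524]
st LB top [ 0.5054 -0.0674]
st RB top [ 0.5397 -0.2126]
st LB side [ 0.5053 -0.0675]
st RB side [ 0.5386 -0.212 ]
eye+55 side [ 0.5655 -0.1841]
eyetop top [ 0.5653 -0.1819]
cradle top [ 0.5528 -0.1307]
saddle top [ 0.5423 -0.0796]
frack [0.6095 0.1064] [array([0.6131, 0.1855]), array([0.65  , 0.0391]), array([0.6062, 0.028 ]), array([0.5688, 0.1728])]
brass side [0.6007 0.1529]
white side [0.6218 0.0643]
brass top [0.598  0.1495]
white top [0.6213 0.0618]
tip (array([0.387 , 0.2895, 0.0237]), np.float64(0.0014977898910371798))
tip top [0.3862 0.2902]
tip side [0.3884 0.2915]
shoulder (array([0.5069, 0.3202, 0.1063]), np.float64(0.0024470976678735512))
shoulder top [0.5079 0.3191]
shoulder side [0.5047 0.318 ]
end (array([0.5845, 0.3351, 0.1633]), np.float64(0.005010881193098342))
end top [0.5865 0.3334]
end side [0.5807 0.3333]
```

The top crop gives the stand corners at (312,200), (317,221) and (368,210). The cradle V is at (343,202), the brass ferrule at (241,187), the mandrel tip at (192,261) and its shoulder at (175,216). In the side crop the eye hole is at (370,252), the brass ferrule at (282,185) and the tip at (177,190). Both views agree to about 2 mm.

```bash
cat >> h.py <<'E'
from scipy.spatial.transform import Rotation as Ro
ST=np.array([.5532,-.1320]); SY=np.deg2rad(-77.1); SX=np.array([np.cos(SY),np.sin(SY)]); SV=np.array([-SX[1],SX[0]])
def stand(x,y,z): return [*(ST+x*SX+y*SV),z]
def plan(wps,v=40.,start=None):
    """wps: (xyz, tool-y yaw deg); prints calls [dx dy dz mm, turn] x rows"""
    s=manip.sense(); p=np.array(s["tcp_pos"]) if start is None else np.array(start[0]); M=Ro.from_quat(s["tool_rot"]).as_matrix()
    yaw=np.arctan2(M[1,1],M[0,1]) if start is None else np.deg2rad(start[1])
    for q,a in wps:
        q=np.array(q,float); a=np.deg2rad(a); d=(a-yaw+np.pi)%(2*np.pi)-np.pi
        n=max(1,int(np.ceil(max(np.linalg.norm(q-p)*1e3/v,abs(d)/.12)))); k=int(np.ceil(n/5))
        for i in range(k):
            m=min(5,n-5*i); f=m/n; dp=(q-p)*f*1e3 if True else 0
            c,sn=np.cos(yaw),np.sin(yaw); Y=np.array([c,sn,0]); X=np.array([-sn,c,0])  # X = Y x Z, Z=-z
            print(np.round([X@dp,Y@dp,-dp[2],-d*f],3),"rows",m)
            yaw+=d*f
        p=q
E
python3 - <<'E'
from h import *
M=Ro.from_quat(manip.sense()["tool_rot"]).as_matrix();print(M.round(3))
plan([([.599,.151,.23],14.3),([.599,.151,.075],14.3),([.599,.151,.030],14.3)])
E
```

```text
[[-0.96   0.28  -0.001]
 [ 0.28   0.96  -0.002]
 [ 0.    -0.002 -1.   ]]
[-1.66541e+02 -9.73940e+01  1.31000e-01  3.24000e-01] rows 5
[-1.8889e+02 -3.9270e+01  1.3100e-01  3.2400e-01] rows 5
[-1.9156e+02  2.2946e+01  1.3100e-01  3.2400e-01] rows 5
[-3.4854e+01  1.6554e+01  2.6000e-02  6.5000e-02] rows 1
[  0.   0. 155.  -0.] rows 4
[ 0.  0. 45. -0.] rows 2
```

>>> drive_tool(deltas=[[[-166.5, -97.4, 0, 0.324], [-166.5, -97.4, 0, 0.324], [-166.5, -97.4, 0, 0.324], [-166.5, -97.4, 0, 0.324], [-166.5, -97.4, 0, 0.324]]], jaw=40)

```text
t: 0.52
tcp_pos: [0.3093, 0.457, 0.2309]
tool_rot: [0.3, 0.954, -0.001, 0.0]
force: [-0.2, 0.1, 0.9]
finger_gap: 0.468
gripper_force: 0.0
```

>>> drive_tool(deltas=[[[-188.9, -39.3, 0, 0.324], [-188.9, -39.3, 0, 0.324], [-188.9, -39.3, 0, 0.324], [-188.9, -39.3, 0, 0.324], [-188.9, -39.3, 0, 0.324]]])

```text
t: 0.93
tcp_pos: [0.4425, 0.3169, 0.2311]
tool_rot: [0.45, 0.893, -0.0, 0.001]
force: [0.1, 0.2, 0.2]
finger_gap: 0.462
gripper_force: 0.0
```

>>> drive_tool(deltas=[[[-191.6, 22.9, 0, 0.324], [-191.6, 22.9, 0, 0.324], [-191.6, 22.9, 0, 0.324], [-191.6, 22.9, 0, 0.324], [-191.6, 22.9, 0, 0.324]]])

```text
t: 1.35
tcp_pos: [0.5755, 0.1762, 0.231]
tool_rot: [0.588, 0.809, -0.0, 0.001]
force: [0.3, -0.3, -0.1]
finger_gap: 0.467
gripper_force: 0.0
```

```bash
python3 - <<'E'
from h import *
s=manip.sense();print(s["t"],s["tcp_pos"],s["q"],s["finger_gap"])
plan([([.599,.151,.095],14.3),([.599,.151,.030],14.3)])
E
```

```text
1.35 [0.57551115 0.17623585 0.23098842] [ 1.12243320e-01  4.96126586e-01  1.49375524e+00 -1.23625143e-03
  1.15051327e+00 -1.99677671e-01] 0.467399403412628
[-3.12340e+01  1.45950e+01  1.35988e+02  6.30000e-02] rows 4
[ 0.  0. 65. -0.] rows 2
```

>>> drive_tool(deltas=[[[-31.2, 14.6, 30, 0.063], [-31.2, 14.6, 70, 0.063], [-31.2, 14.6, 110, 0.063], [-31.2, 14.6, 151, 0.063], [-31.2, 14.6, 151, 0.063]]])

```text
t: 1.77
tcp_pos: [0.5891, 0.1532, 0.0703]
tool_rot: [0.613, 0.79, -0.007, -0.008]
force: [-1.4, 0.4, -0.9]
finger_gap: 0.472
gripper_force: 0.0
```

```bash
python3 - <<'E'
from h import *
t=vision.snapshot("top")[:,:,::-1].copy(); s=vision.snapshot("side")[:,:,::-1].copy()
st=manip.sense(); print(st["t"],st["tcp_pos"]); print(proj("top",st["tcp_pos"]),proj("side",st["tcp_pos"]))
A=np.zeros((440,800,3),np.uint8)
grid(A,t,205,150,95,80,4,0,0); grid(A,s,240,120,100,110,4,395,0)
cv2.imwrite("pics/C.png",A)
plan([([.599,.151,.030],14.3)])
E
```

```text
1.8667 [0.59488342 0.15431737 0.07859863]
[238.16453255 186.3464177 ] [279.58460942 170.66115021]
[-4.2390e+00  3.1600e+00  4.8599e+01  2.0000e-03] rows 2
```

View pics/C.png

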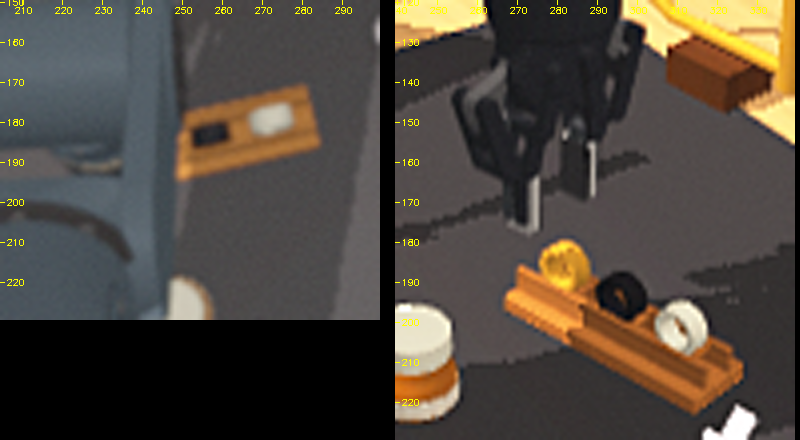

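The side view shows the open fingers, with tips near (272,176) and (285,169), straddling the line above the brass ferrule at (282,186). The top view is blocked by the arm.

>>> drive_tool(deltas=[[[0, 0, 10, 0], [0, 0, 20, 0], [0, 0, 20, 0], [0, 0, 20, 0]]])

```text
t: 2.2
tcp_pos: [0.5969, 0.1547, 0.0618]
tool_rot: [0.612, 0.79, 0.001, 0.001]
force: [-0.4, 0.2, -0.2]
finger_gap: 0.467
gripper_force: 0.0
```

```bash
python3 - <<'E'
from h import *
print(manip.sense()["tcp_pos"]);plan([([.599,.151,.030],14.3)])
E
```

```text
[0.59688686 0.15470858 0.06175177]
[-4.1190e+00  1.1200e+00  3.1752e+01  3.0000e-03] rows 1
```

>>> drive_tool(deltas=[[[-4.1, 1.1, 10, 0], [-4.1, 1.1, 20, 0], [-4.1, 1.1, 31, 0], [-4.1, 1.1, 31, 0], [-4.1, 1.1, 31, 0]]])

```text
t: 2.62
tcp_pos: [0.5974, 0.1506, 0.0279]
tool_rot: [0.613, 0.79, -0.001, -0.001]
force: [-0.4, 0.2, 0.3]
finger_gap: 0.467
gripper_force: 0.0
```

>>> drive_tool(deltas=[[[0, 0, 0, 0], [0, 0, 0, 0], [0, 0, 0, 0], [0, 0, 0, 0], [0, 0, 0, 0]]], jaw=5, force=40)

```text
t: 3.03
tcp_pos: [0.5986, 0.1508, 0.0296]
tool_rot: [0.613, 0.79, 0.0, 0.0]
force: [-0.6, -0.1, 1.1]
finger_gap: 0.151
gripper_force: 39.2
```

>>> drive_tool(deltas=[[[0, 0, 0, 0], [0, 0, 0, 0]]])

```text
t: 3.2
tcp_pos: [0.5987, 0.1508, 0.0296]
tool_rot: [0.613, 0.79, 0.0, 0.0]
force: [-0.4, -0.7, -0.0]
finger_gap: 0.15
gripper_force: 39.2
```

```bash
python3 - <<'E'
from h import *
plan([([.599,.151,.165],14.3),(stand(0,0,.165),-77.1),(stand(0,0,.12),-77.1)],v=30)
E
```

```text
[ 1.33000e-01  3.86000e-01 -1.35431e+02  2.00000e-03] rows 5
[-93.9   -40.815  -0.      0.57 ] rows 5
[-101.084   16.281   -0.       0.57 ] rows 5
[-61.068  54.587  -0.      0.456] rows 4
[ 0.  0. 45. -0.] rows 2
```

>>> drive_tool(deltas=[[[0, 0, -15, 0], [0, 0, -45, 0], [0, 0, -80, 0], [0, 0, -110, 0], [0, 0, -135, 0]]])

```text
t: 3.62
tcp_pos: [0.5989, 0.1508, 0.1666]
tool_rot: [0.613, 0.79, 0.001, 0.001]
force: [-0.7, -0.1, 0.2]
finger_gap: 0.148
gripper_force: 39.1
```

>>> drive_tool(deltas=[[[-18.8, -8.2, 0, 0.11], [-37.6, -16.3, 0, 0.23], [-56.3, -24.5, 0, 0.34], [-75, -32.6, 0, 0.456], [-93.9, -40.8, 0, 0.57]]])

```text
t: 4.03
tcp_pos: [0.5818, 0.0489, 0.1644]
tool_rot: [0.812, 0.584, -0.0, -0.0]
force: [0.9, -0.5, -1.1]
finger_gap: 0.15
gripper_force: 39.1
```

>>> drive_tool(deltas=[[[-20, 3.2, 0, 0.11], [-40, 6.5, 0, 0.23], [-60, 9.8, 0, 0.34], [-81, 13, 0, 0.456], [-101.1, 16.3, 0, 0.57]]])

```text
t: 4.45
tcp_pos: [0.5657, -0.0524, 0.1643]
tool_rot: [0.943, 0.332, -0.0, -0.0]
force: [-0.7, 0.3, -1.2]
finger_gap: 0.15
gripper_force: 39.1
```

>>> drive_tool(deltas=[[[-15.3, 13.6, 0, 0.114], [-30.5, 27.3, 0, 0.228], [-45.8, 41, 0, 0.342], [-61, 54.6, 0, 0.456], [-61, 54.6, 0, 0.456]]])

```text
t: 4.87
tcp_pos: [0.5532, -0.1359, 0.1644]
tool_rot: [0.994, 0.11, 0.0, 0.001]
force: [-0.1, -0.1, -1.2]
finger_gap: 0.15
gripper_force: 39.1
```

>>> drive_tool(deltas=[[[0, 0, 20, 0], [0, 0, 40, 0], [0, 0, 40, 0], [0, 0, 40, 0]]])

```text
t: 5.2
tcp_pos: [0.5524, -0.1314, 0.1235]
tool_rot: [0.994, 0.114, -0.001, -0.001]
force: [0.6, 0.2, 0.2]
finger_gap: 0.155
gripper_force: 39.1
```

```bash
python3 - <<'E'
from h import *
t=vision.snapshot("top")[:,:,::-1].copy(); s=vision.snapshot("side")[:,:,::-1].copy()
st=manip.sense(); print(st["t"],st["tcp_pos"],st["finger_gap"],st["q"]); print(proj("side",st["tcp_pos"]))
A=np.zeros((600,800,3),np.uint8)
grid(A,s,295,155,90,120,5,0,0); grid(A,t,310,165,70,65,5,450,0)
cv2.imwrite("pics/D.png",A)
plan([(stand(0,0,.120),-77.1)])
E
```

```text
5.3 [ 0.55395563 -0.13208312  0.12508712] 0.15152277581859078 [-4.30294584e-01  5.97219416e-01  1.66927017e+00  1.46980382e-04
  8.73914746e-01  9.12570706e-01]
[347.26057708 228.30736494]
[-7.170e-01 -2.520e-01  5.087e+00  3.000e-03] rows 1
```

View pics/D.png

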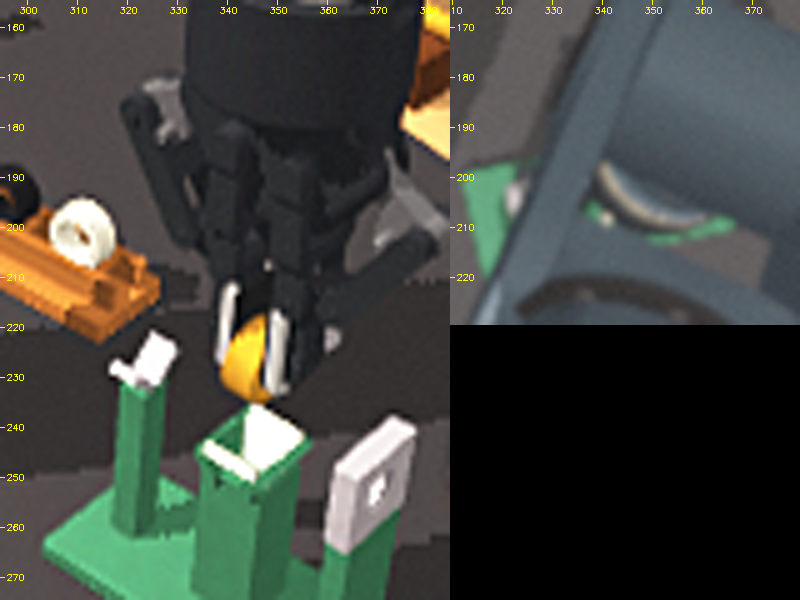

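The side view shows the brass ferrule between the fingers at about (346,228), directly over the white V at (347,242). It is in line, so I'm lowering it.

>>> drive_tool(deltas=[[[-0.7, -0.3, 8, 0.003], [-0.7, -0.3, 16, 0.003], [-0.7, -0.3, 22, 0.003], [-0.7, -0.3, 26, 0.003], [-0.7, -0.3, 26, 0.003]]])

```text
t: 5.72
tcp_pos: [0.5518, -0.1318, 0.0971]
tool_rot: [0.994, 0.112, -0.001, -0.001]
force: [0.8, 0.5, -1.1]
finger_gap: 0.15
gripper_force: 39.1
```

>>> drive_tool(deltas=[[[0, 0, 1, 0], [0, 0, 2, 0], [0, 0, 3, 0], [0, 0, 4, 0], [0, 0, 4, 0]]])

```text
t: 6.13
tcp_pos: [0.5527, -0.1322, 0.0943]
tool_rot: [0.994, 0.112, 0.0, 0.0]
force: [-0.1, 0.1, -0.6]
finger_gap: 0.15
gripper_force: 39.1
```

```bash
python3 - <<'E'
from h import *
st=manip.sense(); print(st["t"],st["tcp_pos"],st["finger_gap"],st["force"])
plan([(stand(0,0,.0935),-77.1)])
E
```

```text
6.1333 [ 0.55268245 -0.1322408   0.09431241] 0.150094230049013 [-0.11452093  0.10232477 -0.58970985]
[ 0.558 -0.12   0.812 -0.001] rows 1
```

>>> drive_tool(deltas=[[[0.5, 0, 0.4, 0], [0.5, 0, 0.8, 0], [0.5, 0, 0.8, 0], [0.5, 0, 0.8, 0]]])

```text
t: 6.47
tcp_pos: [0.5533, -0.1321, 0.0936]
tool_rot: [0.994, 0.112, 0.0, 0.0]
force: [0.1, -0.5, -0.7]
finger_gap: 0.156
gripper_force: 39.2
```

>>> drive_tool(deltas=[[[0, 0, 0.5, 0], [0, 0, 0.8, 0], [0, 0, 0.8, 0], [0, 0, 0.8, 0]]])

```text
t: 6.8
tcp_pos: [0.5537, -0.1322, 0.0931]
tool_rot: [0.994, 0.112, 0.001, 0.0]
force: [1.1, 0.2, 3.3]
finger_gap: 0.152
gripper_force: 39.5
```

>>> drive_tool(deltas=[[[0, 0, 0, 0], [0, 0, 0, 0], [0, 0, 0, 0], [0, 0, 0, 0]]], jaw=26)

```text
t: 7.13
tcp_pos: [0.5527, -0.132, 0.0924]
tool_rot: [0.994, 0.112, -0.0, -0.0]
force: [-0.6, -0.5, -0.3]
finger_gap: 0.302
gripper_force: 0.0
```

>>> drive_tool(deltas=[[[0, 0, -10, 0], [0, 0, -30, 0], [0, 0, -60, 0], [0, 0, -90, 0], [0, 0, -107, 0]]])

```text
t: 7.55
tcp_pos: [0.5543, -0.1326, 0.2034]
tool_rot: [0.994, 0.112, 0.002, 0.001]
force: [0.9, -1.1, -0.0]
finger_gap: 0.304
gripper_force: 0.0
```

```bash
python3 - <<'E'
from h import *
s=vision.snapshot("side")[:,:,::-1].copy(); t=vision.snapshot("top")[:,:,::-1]
st=manip.sense(); print(st["t"],st["tcp_pos"],st["q"])
m=cv2.inRange(cv2.cvtColor(s,cv2.COLOR_BGR2HSV),(18,120,90),(32,255,255)); m[:, :300]=0; m[:,380:]=0
n,l,stt,c=cv2.connectedComponentsWithStats(m); print([(a.tolist(),b.round(1)) for a,b in zip(stt[1:],c[1:]) if a[4]>15])
print("expect",proj("side",stand(0,0,.0985)), "V",proj("side",stand(0,0,.0835)))
cv2.imwrite("s1.png",s)
# mandrel grasp at x=-30: TCP 19 below axis point
tip=np.array([.387,.290]);u=np.array([.9725,.233]);g=tip+u*.180*np.cos(np.deg2rad(35)); z=.022+.180*np.sin(np.deg2rad(35))
print(g,z)
plan([([.5,.12,.23],-76.5),([*g,.23],-76.5),([*g,z+.03],-76.5)],v=38)
E
```

```text
7.65 [ 0.55536105 -0.13305976  0.20399375] [-4.30755682e-01  4.85433618e-01  1.60515431e+00 -3.74723519e-05
  1.04243973e+00  9.16112480e-01]
[([300, 94, 37, 15, 140], array([319. , 100.5])), ([300, 112, 31, 20, 153], array([312.5, 123.2])), ([317, 113, 18, 12, 31], array([325.3, 118.1])), ([338, 232, 15, 16, 137], array([344.5, 238.8]))]
expect [345.63663807 239.34973093] V [344.93996553 245.32116891]
[0.53039257 0.32435524] 0.12524375854318828
[ 1.58300e+00 -1.85025e+02 -1.85760e+01 -8.00000e-03] rows 5
[ 1.2510e+00 -7.4002e+01 -7.4300e+00 -3.0000e-03] rows 2
[  64.382 -159.678   -0.      -0.   ] rows 5
[ 12.876 -31.936  -0.     -0.   ] rows 1
[ 0.     0.    74.756 -0.   ] rows 2
```

Ferrule seated: its centroid is at (344.5,238.8), against (345.6,239.3) expected. Moving on to the mandrel handle.

>>> drive_tool(deltas=[[[1.6, -37, -4, -0.008], [1.6, -74, -8, -0.008], [1.6, -111, -12, -0.008], [1.6, -148, -16, -0.008], [1.6, -185, -19, -0.008]]], jaw=50)

```text
t: 8.07
tcp_pos: [0.5122, 0.0501, 0.2182]
tool_rot: [0.993, 0.115, -0.001, -0.0]
force: [0.9, -0.1, -0.9]
finger_gap: 0.585
gripper_force: 0.0
```

>>> drive_tool(deltas=[[[8, -37, -3, 0], [16, -74, -7, 0], [30, -108, -7, 0], [44, -142, -7, 0], [57, -175, -7, 0]]])

```text
t: 8.48
tcp_pos: [0.528, 0.2339, 0.2251]
tool_rot: [0.993, 0.116, -0.001, 0.0]
force: [0.8, 0.1, -0.5]
finger_gap: 0.585
gripper_force: 0.0
```

>>> drive_tool(deltas=[[[11, -34, 0, 0], [21, -68, 0, 0], [21, -90, 0, 0], [21, -90, 0, 0], [21, -90, 0, 0]]])

```text
t: 8.9
tcp_pos: [0.5273, 0.3252, 0.2245]
tool_rot: [0.993, 0.117, -0.001, 0.001]
force: [0.0, -0.4, 0.4]
finger_gap: 0.585
gripper_force: 0.0
```

```bash
python3 - <<'E'
from h import *
s=manip.sense();print(s["t"],s["tcp_pos"],s["q"])
plan([([.5304,.3244,.150],-76.5),([.5304,.3244,.106],-76.5)])
E
```

```text
8.9 [0.52733289 0.32516571 0.22450154] [ 3.72669909e-01  5.28586492e-01  1.45211742e+00 -5.79301138e-04
  1.16353549e+00  1.70912885e+00]
[ 2.8050e+00  1.4580e+00  7.4502e+01 -1.0000e-03] rows 2
[ 0.  0. 44. -0.] rows 2
```

>>> drive_tool(deltas=[[[2.8, 1.5, 30, 0], [2.8, 1.5, 60, 0], [2.8, 1.5, 74, 0], [2.8, 1.5, 74, 0], [2.8, 1.5, 74, 0]]])

```text
t: 9.32
tcp_pos: [0.5313, 0.322, 0.1508]
tool_rot: [0.993, 0.115, -0.001, 0.001]
force: [0.2, 0.7, 0.2]
finger_gap: 0.588
gripper_force: 0.0
```

>>> drive_tool(deltas=[[[0, 0, 15, 0], [0, 0, 30, 0], [0, 0, 44, 0], [0, 0, 44, 0], [0, 0, 44, 0]]])

```text
t: 9.73
tcp_pos: [0.5323, 0.3233, 0.1087]
tool_rot: [0.993, 0.115, 0.0, -0.0]
force: [-0.1, -0.4, 0.4]
finger_gap: 0.586
gripper_force: 0.0
```

```bash
python3 - <<'E'
from h import *
s=vision.snapshot("side")[:,:,::-1].copy(); t=vision.snapshot("top")[:,:,::-1].copy()
st=manip.sense(); print(st["t"],st["tcp_pos"],st["force"]);print(proj("side",st["tcp_pos"]+[0,0,.019]))
A=np.zeros((480,800,3),np.uint8)
grid(A,s,150,90,100,120,4,0,0); grid(A,t,145,170,95,110,4,410,0)
cv2.imwrite("pics/E.png",A)
plan([([.5304,.3244,.106],-76.5)])
E
```

```text
9.8333 [0.53297189 0.32380228 0.10949294] [-0.11374131  0.22420184 -0.58357951]
[220.76093197 129.80715888]
[-2.366 -1.172  3.493 -0.004] rows 1
```

View pics/E.png

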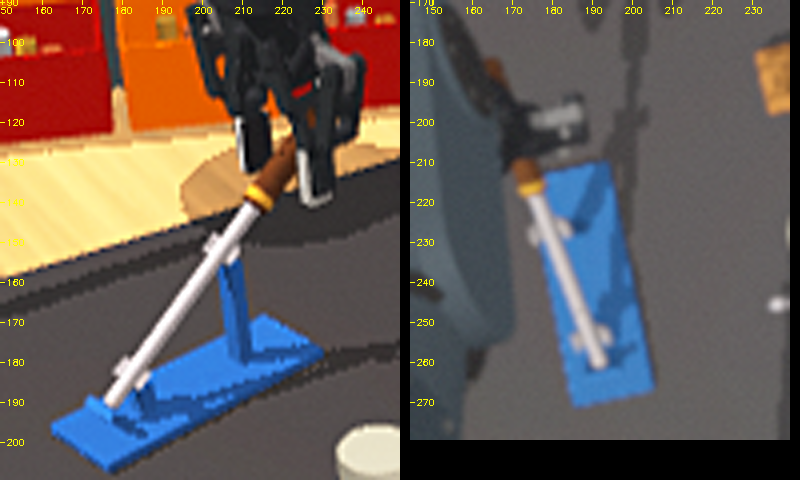

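The side view shows the fingers straddling the handle at about (221,130), and the shaft is still in both notches. I'll close on it, then lower the handle about the upper notch (62 mm away) to bring the rod level in the grip.

>>> drive_tool(deltas=[[[-2.4, -1.2, 3.5, 0], [-2.4, -1.2, 3.5, 0], [-2.4, -1.2, 3.5, 0], [-2.4, -1.2, 3.5, 0], [-2.4, -1.2, 3.5, 0]]])

```text
t: 10.25
tcp_pos: [0.5292, 0.3244, 0.1044]
tool_rot: [0.993, 0.116, 0.0, -0.0]
force: [-0.4, -0.4, -0.3]
finger_gap: 0.585
gripper_force: 0.0
```

>>> drive_tool(deltas=[[[0, 0, 0, 0], [0, 0, 0, 0], [0, 0, 0, 0], [0, 0, 0, 0], [0, 0, 0, 0]]], jaw=10, force=30)

```text
t: 10.67
tcp_pos: [0.5292, 0.3235, 0.1044]
tool_rot: [0.993, 0.116, -0.0, 0.001]
force: [0.4, -4.8, 1.7]
finger_gap: 0.203
gripper_force: 29.2
```

>>> drive_tool(deltas=[[[0, 0, 0, 0], [0, 0, 0, 0]]])

```text
t: 10.83
tcp_pos: [0.5292, 0.3236, 0.1043]
tool_rot: [0.993, 0.116, -0.0, 0.001]
force: [0.7, -4.6, 3.2]
finger_gap: 0.202
gripper_force: 29.5
```

>>> drive_tool(deltas=[[[1, 0, 1.5, 0], [2, 0, 3, 0], [3, 0, 4.7, 0], [4, 0, 6.5, 0], [4, 0, 6.5, 0]]])

```text
t: 11.25
tcp_pos: [0.5334, 0.3247, 0.0977]
tool_rot: [0.993, 0.116, 0.0, 0.0]
force: [1.3, -5.6, 4.7]
finger_gap: 0.199
gripper_force: 29.2
```

>>> drive_tool(deltas=[[[1, 0.5, 2.3, 0], [2, 0.5, 4.5, 0], [3.1, 0.5, 6.9, 0], [4.3, 0.5, 10.5, 0], [5.4, 0.5, 14.1, 0]]])

```text
t: 11.67
tcp_pos: [0.539, 0.326, 0.0835]
tool_rot: [0.993, 0.116, 0.001, -0.0]
force: [1.7, -4.0, 4.1]
finger_gap: 0.201
gripper_force: 29.2
```

```bash
python3 - <<'E'
from h import *
s=vision.snapshot("side")[:,:,::-1].copy()
st=manip.sense(); print(st["t"],st["tcp_pos"],st["force"],st["finger_gap"])
A=np.zeros((480,400,3),np.uint8)
grid(A,s,150,90,100,120,4,0,0)
cv2.imwrite("pics/F.png",A)
E
```

```text
11.7167 [0.53909329 0.32603652 0.08282047] [ 1.25643011 -4.51227331  3.48220096] 0.20048646118434366
```

View pics/F.png

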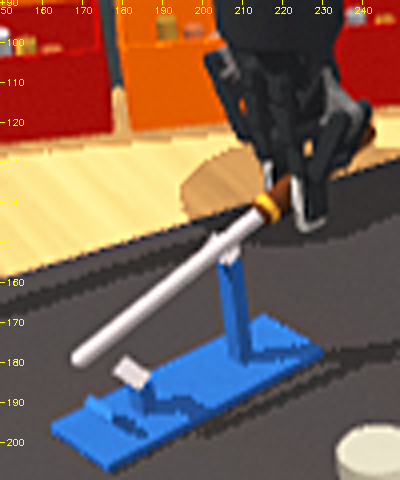

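The rod is turning in the grip. The tip is now free at (169.5,179) and the shaft bears on the upper notch at (206,150). Continuing to level.

>>> drive_tool(deltas=[[[0.5, 0, 3.5, 0], [1.2, 0, 7.3, 0], [1.5, 0, 11, 0], [1.8, 0, 15, 0], [1.8, 0, 15, 0]]])

```text
t: 12.13
tcp_pos: [0.5405, 0.3265, 0.0678]
tool_rot: [0.993, 0.115, 0.0, -0.0]
force: [2.7, -3.2, 2.9]
finger_gap: 0.201
gripper_force: 29.5
```

```bash
cat >> h.py <<'E'
def tiprod(uv,g,head,n="side"):
    """tip where its ray meets the vertical plane through g with heading head (deg, handle->tip)"""
    h=np.deg2rad(head); nn=np.array([-np.sin(h),np.cos(h),0]); o,d=ray(n,uv)
    p=o+d*(nn@(g-o))/(nn@d); e=p-g; return p,np.linalg.norm(e),np.rad2deg(np.arcsin(e[2]/np.linalg.norm(e)))
E
python3 - <<'E'
from h import *
s=vision.snapshot("side")[:,:,::-1].copy(); st=manip.sense(); g=st["tcp_pos"]+[0,0,.019]
print(st["t"],st["tcp_pos"],st["force"],st["finger_gap"])
print("before",tiprod((169.5,179),np.array([.5391,.3260,.1018]),193.5))
hsv=cv2.cvtColor(s,cv2.COLOR_BGR2HSV); m=((hsv[...,1]<60)&(hsv[...,2]>130)).astype(np.uint8); m[:, :150]=0;m[:,222:]=0;m[:90]=0;m[205:]=0
n,l,q,c=cv2.connectedComponentsWithStats(m); k=1+np.argmax(q[1:,4]); ys,xs=np.where(l==k)
vx,vy,x0,y0=cv2.fitLine(np.c_[xs,ys].astype(np.float32),cv2.DIST_HUBER,0,.01,.01).ravel(); t=(xs-x0)*vx+(ys-y0)*vy
for tt in(t.min(),t.max()):print(q[k],x0+tt*vx,y0+tt*vy, tiprod((x0+tt*vx,y0+tt*vy),g,193.5))
E
```

```text
12.1833 [0.54048081 0.3265083  0.068076  ] [ 3.77711332 -3.51331638  3.45055576] 0.1996704893270422
before (array([0.37318361, 0.286167  , 0.06364326]), np.float64(0.1748452317002086), np.float64(-12.605183413305559))
[165 144  51  27 249] 164.92112323183903 168.82965203671392 (array([0.36665747, 0.28477701, 0.09502194]), np.float64(0.17893908116702925), np.float64(2.545105678302768))
[165 144  51  27 249] 215.2446780400487 145.52842835117113 (array([0.51213434, 0.31970291, 0.09277309]), np.float64(0.02970341491469048), np.float64(11.057808697666092))
```

>>> drive_tool(deltas=[[[0, 0, 0, 0], [0, 0, 0, 0], [0, 0, 0, 0]]], force=90)

```text
t: 12.43
tcp_pos: [0.5404, 0.3265, 0.0688]
tool_rot: [0.993, 0.116, 0.0, -0.0]
force: [2.3, -3.7, 3.2]
finger_gap: 0.185
gripper_force: 87.4
```

>>> drive_tool(deltas=[[[0, 0, -10, 0], [0, 0, -30, 0], [0, 0, -55, 0], [0, 0, -80, 0], [0, 0, -100, 0]]])

```text
t: 12.85
tcp_pos: [0.5385, 0.3277, 0.1697]
tool_rot: [0.993, 0.115, -0.001, -0.001]
force: [0.4, -0.3, -1.8]
finger_gap: 0.182
gripper_force: 87.6
```

>>> drive_tool(deltas=[[[0, 0, -15, 0], [0, 0, -20, 0], [0, 0, -20, 0]]])

```text
t: 13.1
tcp_pos: [0.5396, 0.3275, 0.1898]
tool_rot: [0.993, 0.116, 0.001, -0.001]
force: [0.2, -0.6, -1.9]
finger_gap: 0.186
gripper_force: 87.6
```

```bash
cat >> h.py <<'E'
def shaft(s,box):
    hsv=cv2.cvtColor(s,cv2.COLOR_BGR2HSV); m=np.zeros(s.shape[:2],np.uint8); a,b,c,d=box
    m[b:d,a:c]=((hsv[...,1]<60)&(hsv[...,2]>130))[b:d,a:c]
    n,l,q,_=cv2.connectedComponentsWithStats(m); k=1+np.argmax(q[1:,4]); ys,xs=np.where(l==k)
    vx,vy,x0,y0=cv2.fitLine(np.c_[xs,ys].astype(np.float32),cv2.DIST_HUBER,0,.01,.01).ravel(); t=(xs-x0)*vx+(ys-y0)*vy
    return q[k],[(x0+tt*vx,y0+tt*vy) for tt in(t.min(),t.max())]
E
python3 - <<'E'
from h import *
s=vision.snapshot("side")[:,:,::-1].copy(); st=manip.sense(); g=st["tcp_pos"]+[0,0,.024]
print(st["t"],st["tcp_pos"],st["q"],st["finger_gap"],proj("side",g),proj("side",g+[-.175,-.04,0]))
cv2.imwrite("s2.png",s)
q,e=shaft(s,(130,60,230,150)); print(q,e); a,b=[tiprod(x,g,193.2)[0] for x in e]; print(a,b,(a-b)[2]/np.linalg.norm(a-b)*57.3)
plan([(stand(-.205,0,.185),12.9)],v=25)
E
```

```text
13.15 [0.53905456 0.32699798 0.18842036] [3.67654979e-01 5.83390151e-01 1.45976558e+00 1.49158317e-03
 1.09922575e+00 1.70610608e+00] 0.18636342484237164 [219.43800812  96.75711365] [154.48619793 122.30992425]
[155  98  56  27 254] [(np.float64(155.0172824616386), np.float64(123.04023097710042)), (np.float64(209.78923357315495), np.float64(99.509402602364))]
[0.36461565 0.2860837  0.21093372] [0.51091624 0.3203982  0.21499568] -1.5483048897044913
[-32.244  87.496   1.222  -0.559] rows 5
[-73.719  57.102   1.222  -0.559] rows 5
[-74.223   7.476   0.977  -0.447] rows 4
```

>>> drive_tool(deltas=[[[-6, 17, 0, -0.1], [-12, 35, 0, -0.22], [-19, 52, 0, -0.33], [-26, 70, 0, -0.45], [-32, 87.5, 0, -0.559]]])

```text
t: 13.57
tcp_pos: [0.5269, 0.2332, 0.1865]
tool_rot: [0.922, 0.388, -0.002, -0.001]
force: [0.5, -0.0, -2.1]
finger_gap: 0.181
gripper_force: 87.6
```

>>> drive_tool(deltas=[[[-15, 11, 0, -0.11], [-30, 23, 0, -0.22], [-44, 34, 0, -0.33], [-59, 46, 0, -0.45], [-73.7, 57.1, 0, -0.559]]])

```text
t: 13.98
tcp_pos: [0.516, 0.1408, 0.1867]
tool_rot: [0.779, 0.627, -0.002, -0.002]
force: [-0.3, 0.3, -1.1]
finger_gap: 0.183
gripper_force: 87.7
```

>>> drive_tool(deltas=[[[-19, 2, 0, -0.11], [-37, 4, 0, -0.22], [-56, 6, 0, -0.34], [-74.2, 7.5, 0, -0.447], [-74.2, 7.5, 0, -0.447]]])

```text
t: 14.4
tcp_pos: [0.507, 0.0653, 0.1868]
tool_rot: [0.623, 0.782, -0.001, -0.002]
force: [-0.7, 0.6, -1.9]
finger_gap: 0.184
gripper_force: 88.0
```

>>> drive_tool(deltas=[[[0, 0, 0, 0], [0, 0, 0, 0]]])

```text
t: 14.57
tcp_pos: [0.508, 0.068, 0.1876]
tool_rot: [0.624, 0.782, -0.0, -0.001]
force: [0.4, -0.2, -1.2]
finger_gap: 0.183
gripper_force: 88.0
```

```bash
python3 - <<'E'
from h import *
s=vision.snapshot("side")[:,:,::-1].copy();t=vision.snapshot("top")[:,:,::-1].copy(); st=manip.sense(); g=st["tcp_pos"]+[0,0,.025]
print(st["t"],st["tcp_pos"],st["tool_rot"],st["q"],st["finger_gap"],proj("side",g),proj("side",[*(g[:2]+.18*SX),g[2]]))
A=np.zeros((480,800,3),np.uint8)
grid(A,s,260,150,110,120,4,0,0); grid(A,t,260,160,85,60,4,450,0)
cv2.imwrite("pics/G.png",A)
cv2.imwrite("s3.png",s);cv2.imwrite("t3.png",t)
plan([(stand(-.205,0,.185),12.9)],v=25)
E
```

```text
14.6667 [0.50845153 0.06824345 0.18803461] [ 6.22971389e-01  7.82244246e-01 -1.51405176e-04 -7.51718055e-04] [-8.50180633e-02  4.39494536e-01  1.75579477e+00  7.15826529e-04
  9.47722653e-01 -3.11160992e-01] 0.18513748457553206 [266.47258681 146.44703317] [340.07638087 182.85184787]
[-1.790e-01 -1.085e+00  3.035e+00  1.000e-03] rows 1
```

View pics/G.png

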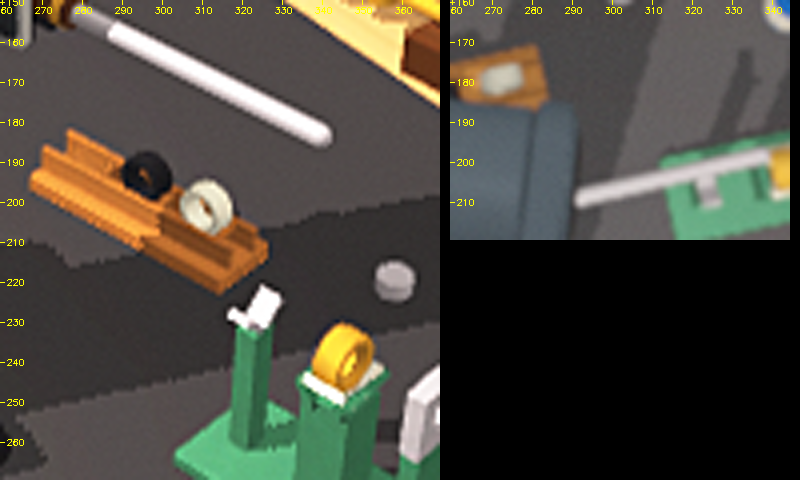

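The top view shows the rod with its tip at (339.5,198.8), running parallel above the stand axis. The side view has the tip at (342,183), above the gap between saddle and ferrule, and the ferrule standing in the cradle at (345,240) with its hole facing the eye.

```bash
python3 - <<'E'
from h import *
np.set_printoptions(precision=4,suppress=True)
s=cv2.imread("s3.png");t=cv2.imread("t3.png")
q,e=shaft(s,(285,150,350,190)); print(q,e)
q2,f=shaft(t,(293,190,343,212)); print(q2,f)
S=lambda p:np.array([(p[:2]-ST)@SX,(p[:2]-ST)@SV,p[2]])
st=manip.sense();g=S(st["tcp_pos"]);print("tcp stand",g)
tip,err=tri(f[1] if f[1][0]>f[0][0] else f[0], e[1] if e[1][0]>e[0][0] else e[0]); print("tip",S(tip),err)
# heading: top rays onto plane z=tip z
a,b=[S(plane("top",x,tip[2])) for x in sorted(f)]; print("top line",a,b,np.rad2deg(np.arctan2(b[1]-a[1],b[0]-a[0])))
# pitch: side rays onto vertical plane through tip along stand x
G=tip; P=[S(tiprod(x,G,-77.1)[0]) for x in sorted(e)]; print("side line",P,np.rad2deg(np.arctan2(P[1][2]-P[0][2],P[1][0]-P[0][0])))
# features of stand seen in both images, in stand coords
print("eye hole side -> ",S(plane("side",(369.9,252.5),.1)),"eyetop",S(plane("top",(363.5,197.1),.118)),"saddle",S(plane("top",(323.9,205.9),.1)),"cradle",S(plane("top",(342.7,202.5),.0915)))
E
```

```text
[285 154  58  32 360] [(np.float64(284.25875938315954), np.float64(155.47281605675454)), (np.float64(342.1875869976831), np.float64(184.6272731339413))]
[293 196  50  16 295] [(np.float64(292.5789331580327), np.float64(209.1132569110018)), (np.float64(342.44300510449546), np.float64(197.98504542464067))]
tcp stand [-0.2052  0.0011  0.188 ]
tip [-0.0182  0.0018  0.2126] 0.004589849260791329
top line [-0.1394  0.0023  0.2126] [-0.0164  0.0033  0.2126] 0.47670159761902464
side line [array([-0.1583,  0.0018,  0.2119]), array([-0.0209,  0.0018,  0.211 ])] -0.4011649159452011
eye hole side ->  [0.0535 0.0004 0.1   ] eyetop [0.0513 0.0007 0.118 ] saddle [-0.0535  0.001   0.1   ] cradle [-0.0013 -0.0001  0.0915]
```

>>> drive_tool(deltas=[[[0, -1.2, 15, 0.002], [0, -1.2, 35, 0.002], [0, -1.2, 55, 0.002], [0, -1.2, 70, 0.002], [0, -1.2, 80, 0.002]]])

```text
t: 15.08
tcp_pos: [0.5068, 0.068, 0.107]
tool_rot: [0.623, 0.782, -0.001, -0.001]
force: [0.3, -0.7, -1.3]
finger_gap: 0.183
gripper_force: 87.9
```

>>> drive_tool(deltas=[[[0, 0, 2, 0], [0, 0, 4, 0], [0, 0, 6, 0], [0, 0, 6, 0], [0, 0, 6, 0]]])

```text
t: 15.5
tcp_pos: [0.5082, 0.067, 0.1033]
tool_rot: [0.624, 0.782, 0.0, 0.001]
force: [0.7, 0.5, -0.6]
finger_gap: 0.185
gripper_force: 87.9
```

```bash
python3 - <<'E'
from h import *
np.set_printoptions(precision=4,suppress=True)
s=vision.snapshot("side")[:,:,::-1].copy();t=vision.snapshot("top")[:,:,::-1].copy(); st=manip.sense()
S=lambda p:np.array([(p[:2]-ST)@SX,(p[:2]-ST)@SV,p[2]])
print(st["t"],S(st["tcp_pos"]),st["force"],Ro.from_quat(st["tool_rot"]).as_matrix()[:2,1])
A=np.zeros((500,800,3),np.uint8)
grid(A,s,295,205,90,100,5,0,0); grid(A,t,295,175,68,50,5,455,0)
cv2.imwrite("pics/H.png",A); cv2.imwrite("s4.png",s);cv2.imwrite("t4.png",t)
for x in(-.02,.0,.05):print(x,proj("side",stand(x,0,.1)),proj("top",stand(x,0,.1)))
E
```

```text
15.6 [-0.204   0.0005  0.1033] [ 0.3277  0.0472 -1.3414] [0.975 0.222]
-0.02 [337.1366 233.812 ] [336.2399 203.6427]
0.0 [345.7072 238.7453] [343.5675 202.0721]
0.05 [368.1609 251.6697] [361.9019 198.1421]
```

View pics/H.png

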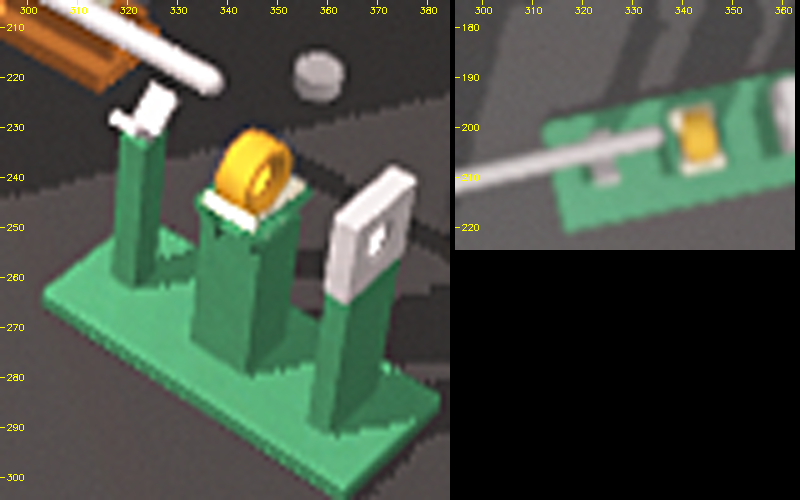

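The tip is at top (335.5,201.5), just short of the ferrule at (343.5,201.9). In the side view the tip is at (338,221), above the gap before the ferrule at (345,240), and the eye hole is at (370,252). I'll check the lateral offset numerically before lowering.

```bash
python3 - <<'E'
from h import *
np.set_printoptions(precision=4,suppress=True)
s=cv2.imread("s4.png");t=cv2.imread("t4.png")
S=lambda p:np.array([(p[:2]-ST)@SX,(p[:2]-ST)@SV,p[2]])
g=cv2.cvtColor(t,cv2.COLOR_BGR2GRAY).astype(float); hsv=cv2.cvtColor(t,cv2.COLOR_BGR2HSV)
pts=[]
for u in range(300,334):
    if 319<=u<=329: continue
    col=g[196:216,u]-np.median(g[196:216,u]) if u<312 else (255-hsv[196:216,u,1].astype(float))-120
    w=np.clip(col-.35*col.max(),0,None); pts.append((u,196+(w*np.arange(20)).sum()/w.sum()))
P=np.array([S(plane("top",p,.126)) for p in pts]); print(P[::4,:2]); k=np.polyfit(P[:,0],P[:,1],1); print("rod: y at tip",np.polyval(k,-.02),"at eye",np.polyval(k,.05),np.rad2deg(k[0]))
m=cv2.inRange(hsv,(15,130,100),(32,255,255)); m[:,:330]=0;m[:,355:]=0;m[:190]=0;m[215:]=0
ys,xs=np.where(m>0); print("brass top",xs.mean(),ys.mean(),S(plane("top",(xs.mean(),ys.mean()),.105)))
h2=cv2.cvtColor(s,cv2.COLOR_BGR2HSV); q,e=shaft(s,(305,205,345,226)); print(e); tip=max(e)
print("tip side",S(tiprod(tip,np.array(stand(-.02,.002,.1)),-77.1)[0]),[S(tiprod(x,np.array(stand(-.02,.002,.1)),-77.1)[0])for x in e])
E
```

```text
[[-0.119   0.0027]
 [-0.1083  0.0029]
 [-0.0977  0.0026]
 [-0.0865  0.0051]
 [-0.0744  0.0112]
 [-0.036   0.004 ]]
rod: y at tip 0.006642577955529947 at eye 0.009110781245668264 2.020251878646133
brass top 343.2037037037037 201.88888888888889 [-0.0015  0.0004  0.105 ]
[(np.float64(305.5253335551267), np.float64(204.00899239690997)), (np.float64(338.68800757408525), np.float64(221.58855368601314))]
tip side [-0.0206  0.002   0.1282] [array([-0.1014,  0.002 ,  0.1262]), array([-0.0206,  0.002 ,  0.1282])]
```

>>> drive_tool(deltas=[[[0, 0, 6, 0.017], [0, 0, 13, 0.017], [0, 0, 20, 0.017], [0, 0, 26.5, 0.017], [0, 0, 26.5, 0.017]]])

```text
t: 16.02
tcp_pos: [0.507, 0.0669, 0.0745]
tool_rot: [0.63, 0.776, -0.001, -0.001]
force: [-1.1, 0.7, -1.6]
finger_gap: 0.186
gripper_force: 87.9
```

>>> drive_tool(deltas=[[[0, 0, 0, 0], [0, 0, 0, 0], [0, 0, 0, 0]]])

```text
t: 16.27
tcp_pos: [0.5078, 0.067, 0.0762]
tool_rot: [0.63, 0.776, 0.0, 0.0]
force: [-0.8, 0.2, -2.0]
finger_gap: 0.184
gripper_force: 88.0
```

```bash
python3 - <<'E'
from h import *
np.set_printoptions(precision=4,suppress=True)
s=vision.snapshot("side")[:,:,::-1].copy();t=vision.snapshot("top")[:,:,::-1].copy(); st=manip.sense()
S=lambda p:np.array([(p[:2]-ST)@SX,(p[:2]-ST)@SV,p[2]])
print(st["t"],S(st["tcp_pos"]),st["force"],np.rad2deg(np.arctan2(*Ro.from_quat(st["tool_rot"]).as_matrix()[1::-1,1])))
A=np.zeros((500,800,3),np.uint8)
grid(A,s,295,205,90,95,5,0,0); grid(A,t,295,175,68,50,5,455,0)
cv2.imwrite("pics/I.png",A)
for x in(-.02,.0,.05):print(x,proj("side",stand(x,0,.1)),proj("top",stand(x,0,.1)))
E
```

```text
16.3667 [-0.2041  0.0002  0.0763] [ 0.3474  0.4813 -0.8336] 11.858775773600545
-0.02 [337.1366 233.812 ] [336.2399 203.6427]
0.0 [345.7072 238.7453] [343.5675 202.0721]
0.05 [368.1609 251.6697] [361.9019 198.1421]
```

View pics/I.png

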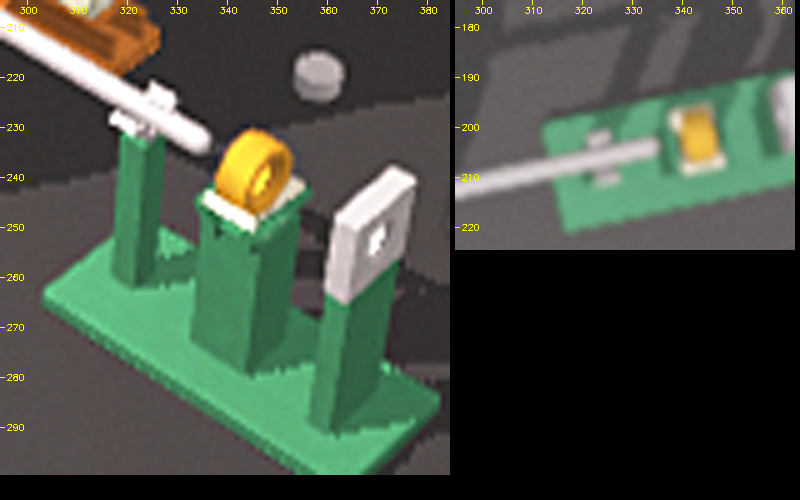

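In the top view the tip at (335,203.7) and the shaft over the saddle at (323.5,206.1) both lie on the stand axis. In the side view the tip at (335.5,233) matches the expected axis line within 1 px. Advancing along the axis.

>>> drive_tool(deltas=[[[-5, 0.1, 0, 0], [-11, 0.2, 0, 0], [-18, 0.3, 0, 0], [-25, 0.45, 0, 0], [-25, 0.45, 0, 0]]])

```text
t: 16.78
tcp_pos: [0.5143, 0.0409, 0.0762]
tool_rot: [0.631, 0.776, 0.0, 0.001]
force: [0.3, -0.4, -1.5]
finger_gap: 0.184
gripper_force: 88.0
```

>>> drive_tool(deltas=[[[-4, 0.1, 0, 0], [-8, 0.15, 0, 0], [-12, 0.2, 0, 0], [-16, 0.3, 0, 0], [-20, 0.35, 0, 0]]])

```text
t: 17.2
tcp_pos: [0.5178, 0.0228, 0.0761]
tool_rot: [0.63, 0.776, 0.0, 0.0]
force: [1.1, -0.2, -1.6]
finger_gap: 0.181
gripper_force: 88.0
```

```bash
python3 - <<'E'
from h import *
np.set_printoptions(precision=4,suppress=True)
s=vision.snapshot("side")[:,:,::-1].copy();t=vision.snapshot("top")[:,:,::-1].copy(); st=manip.sense()
S=lambda p:np.array([(p[:2]-ST)@SX,(p[:2]-ST)@SV,p[2]])
print(st["t"],S(st["tcp_pos"]),st["force"])
cv2.imwrite("s5.png",s);cv2.imwrite("t5.png",t)
for n,im,b in(("side",s,(330,225,372,262)),("top",t,(335,190,362,215))):
    h=cv2.cvtColor(im,cv2.COLOR_BGR2HSV); m=cv2.inRange(h,(15,130,90),(32,255,255)); a,c,d,e=b
    ys,xs=np.where(m[c:e,a:d]>0); print(n,"brass",xs.mean()+a,ys.mean()+c,len(xs))
print("top S along axis:")
h=cv2.cvtColor(t,cv2.COLOR_BGR2HSV)
for u in range(346,362):print(u,[(int(h[v,u,1]),int(h[v,u,2])) for v in range(197,206)])
E
```

```text
17.3 [-0.1584  0.0003  0.0761] [-0.3585  0.5306 -1.1863]
side brass 344.741935483871 238.4516129032258 155
top brass 343.4782608695652 201.65217391304347 46
top S along axis:
346 [(44, 140), (72, 148), (90, 165), (98, 190), (114, 213), (135, 223), (165, 225), (172, 226), (155, 226)]
347 [(79, 119), (51, 121), (9, 141), (15, 175), (20, 190), (38, 181), (86, 166), (119, 171), (94, 195)]
348 [(116, 121), (70, 128), (3, 159), (9, 201), (7, 210), (1, 183), (36, 150), (67, 141), (44, 157)]
349 [(109, 140), (55, 149), (6, 175), (10, 212), (9, 218), (7, 188), (53, 159), (106, 149), (88, 148)]
350 [(104, 162), (55, 161), (8, 183), (12, 217), (12, 218), (10, 185), (68, 166), (106, 163), (108, 161)]
351 [(104, 170), (69, 167), (13, 178), (11, 205), (11, 204), (24, 180), (81, 167), (106, 168), (104, 167)]
352 [(104, 169), (93, 168), (51, 169), (23, 175), (25, 174), (66, 169), (100, 166), (108, 166), (103, 169)]
353 [(104, 162), (103, 164), (96, 168), (87, 167), (91, 165), (98, 166), (104, 166), (102, 168), (102, 168)]
354 [(109, 140), (105, 148), (106, 159), (105, 161), (107, 162), (107, 164), (102, 167), (103, 168), (100, 169)]
355 [(108, 118), (109, 122), (107, 124), (107, 134), (109, 141), (107, 146), (102, 153), (101, 159), (104, 160)]
356 [(114, 112), (106, 113), (111, 113), (106, 116), (108, 120), (107, 119), (107, 122), (102, 130), (105, 138)]
357 [(98, 115), (104, 113), (105, 112), (109, 112), (109, 112), (107, 112), (102, 112), (107, 112), (107, 119)]
358 [(38, 129), (50, 127), (66, 119), (86, 116), (101, 116), (107, 114), (106, 113), (110, 114), (107, 117)]
359 [(10, 172), (8, 165), (12, 149), (21, 133), (44, 127), (59, 122), (70, 121), (91, 115), (100, 122)]
360 [(10, 201), (10, 201), (11, 187), (9, 164), (9, 147), (15, 139), (15, 133), (24, 130), (61, 137)]
361 [(9, 202), (9, 202), (9, 195), (11, 182), (11, 167), (11, 160), (13, 158), (12, 153), (33, 155)]
```

>>> drive_tool(deltas=[[[-5, 0, 0, 0], [-10, 0, 0, 0], [-15, 0.1, 0, 0], [-20, 0.2, 0, 0], [-20, 0.2, 0, 0]]])

```text
t: 17.72
tcp_pos: [0.5227, 0.0025, 0.0762]
tool_rot: [0.631, 0.776, 0.0, 0.001]
force: [-0.3, -0.2, -1.4]
finger_gap: 0.185
gripper_force: 88.0
```

```bash
python3 - <<'E'
from h import *
np.set_printoptions(precision=4,suppress=True)
s=vision.snapshot("side")[:,:,::-1].copy(); st=manip.sense()
S=lambda p:np.array([(p[:2]-ST)@SX,(p[:2]-ST)@SV,p[2]])
print(st["t"],S(st["tcp_pos"]),st["force"])
h=cv2.cvtColor(s,cv2.COLOR_BGR2HSV)
pts=[]
for u in range(351,363):
    col=[(int(h[v,u,1]),int(h[v,u,2])) for v in range(234,256)]; ok=[234+i for i,c in enumerate(col) if c[0]<70 and c[1]>120]
    a,d=proj("side",stand(.0,0,.1)),proj("side",stand(.05,0,.1)); ax=a[1]+(u-a[0])*(d[1]-a[1])/(d[0]-a[0]); print(u,ok[:1],ok[-1:],len(ok),"axis",round(ax,1))
E
```

```text
17.7667 [-0.1384  0.0001  0.0761] [-0.3509  0.2964 -1.6767]
351 [239] [245] 7 axis 241.8
352 [240] [246] 7 axis 242.4
353 [240] [246] 7 axis 242.9
354 [241] [247] 7 axis 243.5
355 [241] [247] 7 axis 244.1
356 [242] [248] 7 axis 244.7
357 [243] [248] 6 axis 245.2
358 [243] [249] 7 axis 245.8
359 [244] [250] 7 axis 246.4
360 [244] [250] 7 axis 247.0
361 [245] [255] 11 axis 247.5
362 [246] [255] 10 axis 248.1
```

The shaft centre is within 0.5 px of the eye's axis in the side view, with no contact force. Pushing through the eye.

>>> drive_tool(deltas=[[[-4, 0.1, 0, 0], [-8, 0.2, 0, 0], [-12, 0.2, 0, 0], [-16, 0.3, 0, 0], [-16, 0.3, 0, 0]]])

```text
t: 18.18
tcp_pos: [0.5262, -0.0128, 0.0762]
tool_rot: [0.631, 0.776, 0.0, 0.0]
force: [0.1, 1.1, -2.0]
finger_gap: 0.183
gripper_force: 88.0
```

>>> drive_tool(deltas=[[[-4, 0.1, 0, 0], [-9, 0.2, 0, 0], [-14, 0.2, 0, 0], [-19, 0.3, 0, 0], [-19, 0.3, 0, 0]]])

```text
t: 18.6
tcp_pos: [0.5305, -0.0317, 0.0762]
tool_rot: [0.631, 0.776, 0.0, 0.001]
force: [0.6, 0.5, -1.9]
finger_gap: 0.186
gripper_force: 88.0
```

```bash
python3 - <<'E'
from h import *
np.set_printoptions(precision=4,suppress=True)
s=vision.snapshot("side")[:,:,::-1].copy();t=vision.snapshot("top")[:,:,::-1].copy(); st=manip.sense()
S=lambda p:np.array([(p[:2]-ST)@SX,(p[:2]-ST)@SV,p[2]])
print(st["t"],S(st["tcp_pos"]),st["force"])
A=np.zeros((500,800,3),np.uint8)
grid(A,s,295,195,90,95,5,0,0); grid(A,t,310,175,68,50,5,455,0)
cv2.imwrite("pics/J.png",A)
E
```

```text
18.7 [-0.1038 -0.0002  0.0761] [-1.244  -0.0946 -1.7733]
```

View pics/J.png

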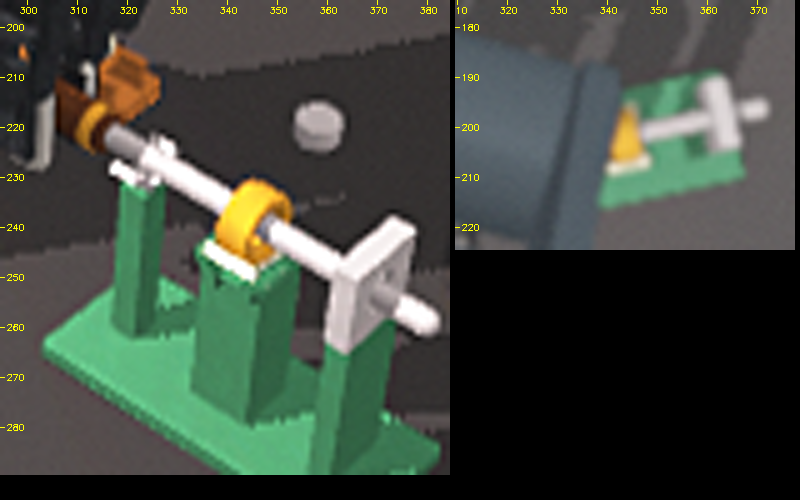

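The shaft runs through the ferrule and the eye, and the tip at (382,258.5) sticks out about 23 mm. I'll lower the shaft into the saddle.

>>> drive_tool(deltas=[[[0.5, 0, 0.5, 0], [1, 0, 1, 0], [1.5, 0, 1.5, 0], [1.5, 0, 2, 0], [1.5, 0, 2, 0]]])

```text
t: 19.12
tcp_pos: [0.5294, -0.0288, 0.074]
tool_rot: [0.63, 0.776, -0.0, -0.0]
force: [-0.2, 0.6, -0.5]
finger_gap: 0.184
gripper_force: 88.0
```

>>> drive_tool(deltas=[[[0, 0, 0.4, 0], [0, 0, 0.8, 0], [0, 0, 0.8, 0], [0, 0, 0.8, 0]]])

```text
t: 19.45
tcp_pos: [0.5294, -0.029, 0.0734]
tool_rot: [0.63, 0.776, -0.0, -0.0]
force: [-0.1, 0.9, -0.1]
finger_gap: 0.182
gripper_force: 88.0
```

>>> drive_tool(deltas=[[[0, 0, 0.4, 0], [0, 0, 0.4, 0], [0, 0, 0.4, 0]]])

```text
t: 19.7
tcp_pos: [0.5294, -0.029, 0.073]
tool_rot: [0.63, 0.776, -0.0, -0.0]
force: [-1.7, 0.9, 2.1]
finger_gap: 0.185
gripper_force: 88.1
```

>>> drive_tool(deltas=[[[0, 0, 0, 0], [0, 0, 0, 0], [0, 0, 0, 0], [0, 0, 0, 0], [0, 0, 0, 0]]], jaw=45, force=20)

```text
t: 20.12
tcp_pos: [0.5296, -0.0292, 0.0729]
tool_rot: [0.63, 0.776, 0.0, 0.0]
force: [-0.5, -0.2, -0.1]
finger_gap: 0.527
gripper_force: 0.0
```

>>> drive_tool(deltas=[[[0, 0, -10, 0], [0, 0, -30, 0], [0, 0, -60, 0], [0, 0, -90, 0], [0, 0, -120, 0]]])

```text
t: 20.53
tcp_pos: [0.5291, -0.029, 0.1947]
tool_rot: [0.63, 0.776, -0.0, -0.0]
force: [0.2, 0.1, 0.3]
finger_gap: 0.526
gripper_force: 0.0
```

>>> drive_tool(deltas=[[[40, 0, -20, 0], [80, 0, -40, 0], [120, 0, -40, 0], [150, 0, -40, 0], [150, 0, -40, 0]]])

```text
t: 20.95
tcp_pos: [0.4964, 0.1228, 0.2344]
tool_rot: [0.628, 0.778, 0.001, -0.001]
force: [-1.0, 0.7, 0.2]
finger_gap: 0.526
gripper_force: 0.0
```

```bash
python3 - <<'E'
from h import *
np.set_printoptions(precision=4,suppress=True)
s=vision.snapshot("side")[:,:,::-1].copy();t=vision.snapshot("top")[:,:,::-1].copy(); st=manip.sense()
print(st["t"],st["tcp_pos"],st["force"])
A=np.zeros((600,800,3),np.uint8)
grid(A,s,245,170,150,120,4,0,0); A[480:,:]=0
grid(A,t,285,170,50,50,4,600,0); grid(A,t,330,175,50,50,4,600,220)
cv2.imwrite("pics/K.png",A)
for x in(-.053,.05,.075):print(x,proj("side",stand(x,0,.097)))
E
```

```text
21.05 [0.4982 0.1188 0.2337] [-0.3579 -0.5577  0.9684]
-0.053 [323.3862 227.1423]
0.05 [367.9636 252.8888]
0.075 [379.7461 259.694 ]
```

View pics/K.png

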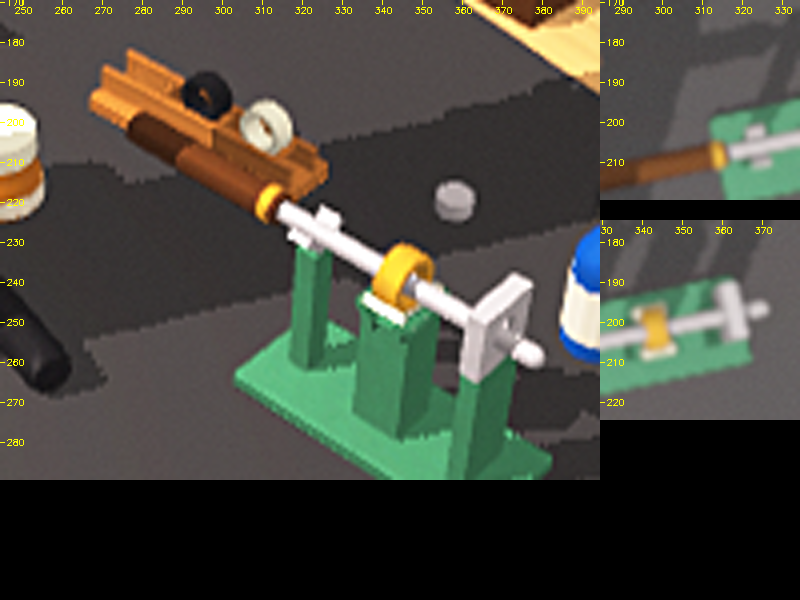

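The shaft lies level in the saddle and the eye. The tip is at (380,258), about 21 mm past the eye. The ferrule stands in the cradle at (345,239), and the black and white ferrules and the nearby bench items are untouched. Handing in.

```bash
python3 -c "
from station import manip
print(manip.sign_off())"
```

```text
the job is handed in; nothing more can be done
None
```

The job is done and handed in at about 21 s: the brass ferrule stands in the cradle, the mandrel is threaded through it and the eye with about 21 mm of tip showing, the shaft lies level in the saddle, and everything is released; however, I viewed 13 pictures, over the limit of 10.

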